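# Latch the test cassette at the reading position

## Task

The twin-bay test reader has two sprung carriages, one carrying the white test cassette and the other the blue calibration cassette. With the fingertips, push the yellow plate of the white cassette's carriage in until its first catch has passed the red-capped stop pin, but not as far as the second (parked) catch, then let it go so that it springs back and stays latched on the pin at the middle reading position, plate level with the green mark. Leave the other carriage out, leave both cassettes lying in their pockets, and do not disturb or pick up anything else.

Things in the scene. Friction and masses are not known exactly. Their poses are not given: they have to be found in the camera images.
- reader: twin-bay reader, fixed. Origin on the table; +x from front to back (push direction), +y to the left bay. Base 20 mm high, x -80 to 130, y -125 to 125 mm; white head from x = -25, 83 mm high. Stop pins (red caps, 80 mm high) at x = -62, 22 mm left of each bay's middle. On the nose: green line x = -100 mm (plate's face when latched), red line x = -70 (parked); face starts at x = -140
- plate_left (a point): middle of the front face (towards reader -x) of the left carriage's yellow push plate, 62 mm wide, 8 mm thick, from 12 to 65 mm above the table; this point is 40 mm above the table and moves with the carriage. The table before the plate is free but for the 20 mm high, 36 mm wide nose between the bays. Axes as the reader's
- plate_right (a point): middle of the front face (towards reader -x) of the right carriage's yellow push plate, 62 mm wide, 8 mm thick, from 12 to 65 mm above the table; this point is 40 mm above the table and moves with the carriage. The table before the plate is free but for the 20 mm high, 36 mm wide nose between the bays. Axes as the reader's
- carriage_left (a joint): slide of the left carriage (bay at reader y = +55 mm), m: 0 = out, sprung; grows pushed to reader +x. Its first catch drops behind the pin once past 0.043; let go, it then rests latched at 0.040 (middle, reading). The second catch latches at 0.070 (parked: too far, cannot be undone). End stop 0.080. Push: 2 N at 0, 5 N at 0.05, 2 N more as a catch lifts the pin, plus 25 N per m/s
- carriage_right (a joint): slide of the right carriage (bay at reader y = -55 mm), m: 0 = out, sprung; grows pushed to reader +x. Its first catch drops behind the pin once past 0.043; let go, it then rests latched at 0.040 (middle, reading). The second catch latches at 0.070 (parked: too far, cannot be undone). End stop 0.080. Push: 2 N at 0, 5 N at 0.05, 2 N more as a catch lifts the pin, plus 25 N per m/s
- cassette_white_mid (a point): centre of the white test cassette, 70 x 20 x 6 mm, loose, lying flat in a carriage's pocket (1.5 mm play, walls 5 mm high), underside 28 mm above the table. Which bay it lies in varies. Its centre is 47 mm behind the front face of that carriage's push plate and 8 mm to reader -y of the plate's middle
- cassette_blue_mid (a point): centre of the dark blue test cassette, 70 x 20 x 6 mm, loose, lying flat in a carriage's pocket (1.5 mm play, walls 5 mm high), underside 28 mm above the table. Which bay it lies in varies. Its centre is 47 mm behind the front face of that carriage's push plate and 8 mm to reader -y of the plate's middle
- dropper: amber glass dropper bottle with black cap, 32 mm diameter, 75 mm high, standing about 190 mm to the left of the reader's middle line. Bystander; origin at the centre of its underside
- cup: orange lidded specimen cup, 64 mm diameter, 68 mm high, standing about 195 mm to the right of the reader's middle line. Bystander; origin at the centre of its underside
- carton: dark violet carton, 55 x 55 x 110 mm, left side of the table. Bystander; origin at the centre of its underside
- tube_rack: white rack 70 x 190 mm with capped tubes, 88 mm high, right side. Bystander; origin at the centre of its underside
- wash_bottle: white wash bottle with red cap, 68 mm diameter, 180 mm high, right side. Bystander; origin at the centre of its underside

How it is judged:
By the outcome, as a careful person would: the job done as asked, in the order asked, and still so for the second after the job is handed in, with the robot touching nothing.
It also fails if it takes over 32 s, if anything falls off the work surface, if the arm or the gripper's body presses on something with over 40 N, if the wrist force passes 120 N, or if a joint passes its speed limit or range.

## Robot

A 6-joint arm with a two-finger parallel gripper is mounted at the origin on the work surface. World frame = base frame: x ahead of the robot, y to its left, z up, the work surface at z = 0. Lengths are in m, angles in degrees, forces in N, time in s.
With the tool pointing down it reaches from about 0.4 to 0.825 m from the base axis. Payload 7 kg.
Tool frame: the origin (TCP) lies midway between the tips of the shut fingers; the grasp point (between the pads) lies r.grasp_offset behind it (r.grasp_offset is the distance from the TCP to the grasp point, in m); z points along the fingers, y is the direction in which the jaws open and shut (so a half turn about z gives the same grasp; the last joint's range is limited). The gripper opens to 88 mm and grips with 3 to 60 N. Pads are 19 mm wide; open, the fingers measure 130 mm over their backs; the gripper's body (78 mm by 193 mm) begins 47 mm behind the grasp point.
Start: joints at [-54.368, 20.546, 0.682, 0, -70.136, -16.507], TCP at [0.221, -0.638, 0.202] pointing down, gripper open.
Joint ranges: [-176.03, 176.03], [-82.01, 121.73], [-58.28, 71.71], [-173.87, 95.51], [-174.79, -0.11], [-173.66, 173.66]. Speed limits (degrees/s): [136.94, 136.94, 172.46, 180, 180, 180].

## Interface

Orientations are given as [roll, pitch, yaw] about the fixed x, y, z axes, in that order (R = Rz(yaw) Ry(pitch) Rx(roll)).
In Python, from plant import status, imaging, r gives the robot as it stands.
- The arm moves only by the tool apply_moves, never from a script. Its argument "moves" is a list of rows, each a list of 6 numbers: the shift along the tool's x, y, z in units of 200 mm (1.0 is 200 mm), then the turn, a rotation vector about the tool's x, y, z in units of 90 degrees (1.0 is 90 degrees). In form: [[tx, ty, tz, rx, ry, rz], ...]. A call has 1 to 12 rows; each row is the pose to reach, as a shift and turn from the pose measured when the call began, along the tool's axes at that moment; what a row does not reach only later rows make up. A row lasts 1/8 s, in which the tool goes at most 62.5 mm and 10.7 degrees, less where a joint would pass 70% of its speed; a pose out of reach is approached as far as the arm can. A call with a number of a shift or a turn outside -1 to 1 is refused whole. A call with a gripper value outside its range is refused whole. "hand" is the closure, from -1 (fully open) to 1 (shut), set as the call begins (left out, the last holds). The fingers move at their own pace and stop on an object; "grip_force" is the grip in N (left out, the last holds). Time passes only in rows, so rows that repeat a pose let the fingers close. It gives the time, the measured TCP pose, the force and the opening at its end, in the units of the state.
- status.get_state(): the state, without advancing time (a new reading comes with each control period).
- imaging.capture(name): name is "scene" or "side" or "wrist"; returns (picture, depth): 480x640x3 uint8, blue, green, red; 480x640 float32, m along the optical axis (not along the pixel's ray), 0 where there is no reading.
- imaging.camera_info(name): a dict with "fx", "fy", "cx", "cy" (pixels), "k1" (the pictures are not rectified: a ray, as slopes to the right and down, at radius r is drawn at 1 + k1 r^2 times it, then the intrinsics apply), "T" (4x4, takes a point from camera to world coordinates). Camera axes: x right, y up, looking along -z (the intrinsics and any distortion apply to the point x, -y, -z); pixel columns grow to the right and rows downward; lengths in m; the calibration is good to about 2 mm. A picture is of the moment at which its call begins: read the wrist's pose just before it. camera_info takes no time and is no camera call; for the wrist camera it gives the pose at the moment of the call.
- r.close_job(): hands the job in, once; it reports no verdict.
The state is a dict: "time_s": time; "joints": joint angles; "qd": joint speeds; "joint_torque": joint torques, N m; "tcp_pos": TCP position; "eef_rot": TCP orientation; "contact_force": force on the tool from outside, world axes, zero at the start; "moment": the same for the moment, N m; "gripper_width": finger opening in m.
Only numpy, scipy, OpenCV 4.12 (cv2) and the standard library are available. Lean on these libraries where they do the work, as an engineer would, in place of code of your own. Each camera call takes 0.05 s, during which the arm holds its last target.

## Working session

There is one attempt and no reset: what is moved stays moved. The work goes in short steps, Python scripts to look and compute and a tool call to move; the robot and the scene stay as the last step left them, time stands still between calls to the robot, and variables do not carry over. Pictures are saved under pics/ and viewed, and the job is handed in when it is done.

Besides the shell and the picture viewer there is one more tool, called after "Emit:" in YAML: its name, and indented under it one key for each argument. apply_moves: Moves the arm, as the interface text tells. Its arguments: {"type":"object","properties":{"moves":{"type":"array","items":{"type":"array","items":{"type":"number"}}},"hand":{"type":"number"},"grip_force":{"type":"number"}},"required":["moves"]}

```bash
mkdir -p pics; ls; python3 - <<'E'
from plant import status, imaging, r
import cv2,numpy as np
s=status.get_state();print(s, r.grasp_offset)
for n in("scene","side"):
    p,d=imaging.capture(n);cv2.imwrite(f"pics/{n}1.png",p);np.savez(f"{n}1.npz",p=p,d=d);print(imaging.camera_info(n))
E
```

```text
pics
{'time_s': 0.0, 'joints': array([-5.43687259e+01,  2.05911082e+01,  6.32790338e-01, -2.04553236e-02,
       -7.01358463e+01, -1.65075465e+01]), 'qd': array([ 0.06406315, -0.02093244, -0.10200438, -0.04152892, -0.07121141,
       -0.07218851]), 'joint_torque': array([-3.76070716e-05, -5.82720244e+01,  2.93048662e+01,  6.99722528e+00,
        6.72475944e-03, -1.51710210e-04]), 'tcp_pos': array([ 0.2209363 , -0.63724566,  0.20121789]), 'eef_rot': array([ 1.79904253e+02, -8.32196285e-03, -1.60883232e+02]), 'contact_force': array([ 0.60059997,  0.31451931, -0.98029372]), 'moment': array([ 0.01852014, -0.00516811, -0.01715553]), 'gripper_width': 0.08735116967678394} 0.0188
{'fx': 541.2773687067278, 'fy': 541.2773687067278, 'cx': 317.1329051417471, 'cy': 236.82942481794692, 'k1': -0.06101414323351173, 'T': array([[-0.35621311, -0.52512032,  0.77289124,  1.46192123],
       [ 0.93410254, -0.22115634,  0.28025402,  0.34245061],
       [ 0.02376272,  0.82178983,  0.56929501,  0.74443967],
       [ 0.        ,  0.        ,  0.        ,  1.        ]])}
{'fx': 443.34279841314935, 'fy': 443.34279841314935, 'cx': 326.4696424311913, 'cy': 243.85203351678396, 'k1': -0.055374952107688856, 'T': array([[-0.92275322,  0.27486088, -0.2701444 ,  0.16341692],
       [-0.38532812, -0.64530102,  0.6596278 ,  0.85952058],
       [ 0.00698142,  0.71276791,  0.70136521,  0.95757157],
       [ 0.        ,  0.        ,  0.        ,  1.        ]])}
```

View pics/scene1.png

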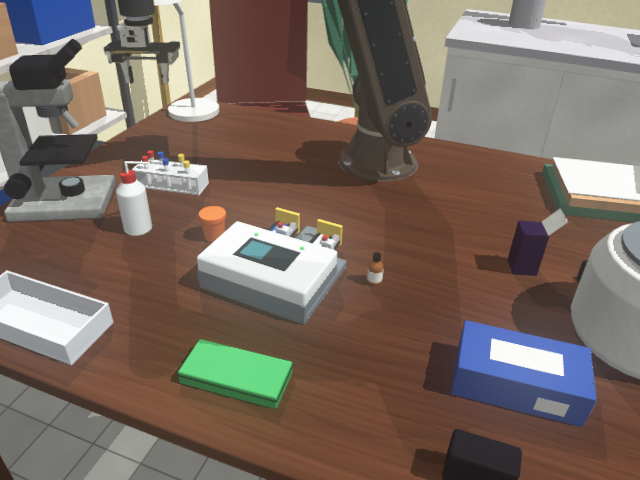

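View pics/side1.png

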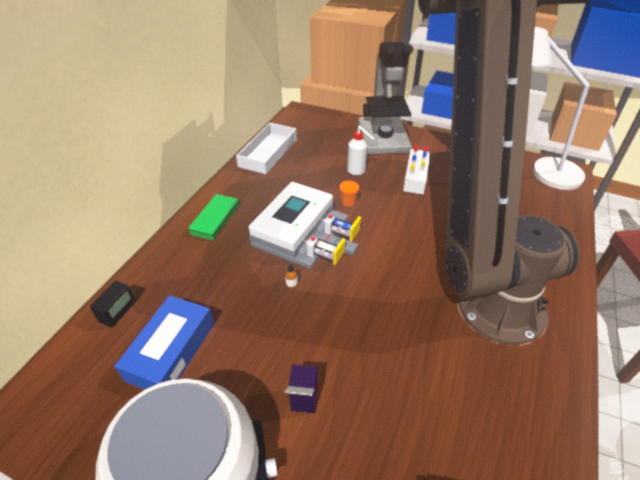

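```bash
cat > h.py <<'E'
import numpy as np,cv2
from plant import status, imaging, r
def proj(ci,P):
    P=np.atleast_2d(P);T=np.array(ci['T']);c=(P-T[:3,3])@T[:3,:3]
    x=c[:,0]/-c[:,2];y=-c[:,1]/-c[:,2];k=1+ci['k1']*(x*x+y*y)
    return np.c_[ci['fx']*x*k+ci['cx'],ci['fy']*y*k+ci['cy']]
def ray(ci,u,v):
    xd=(u-ci['cx'])/ci['fx'];yd=(v-ci['cy'])/ci['fy'];x,y=xd,yd
    for _ in range(20):
        k=1+ci['k1']*(x*x+y*y);x,y=xd/k,yd/k
    return np.array([x,-y,-1.])
def atz(ci,u,v,z):
    T=np.array(ci['T']);d=T[:3,:3]@ray(ci,u,v);o=T[:3,3];return o+d*(z-o[2])/d[2]
def atd(ci,u,v,dep):
    T=np.array(ci['T']);return T[:3,3]+T[:3,:3]@(ray(ci,u,v)*dep)
E
python3 - <<'E'
from h import *
for n in("scene","side"):
    ci=imaging.camera_info(n);print(n,proj(ci,[[0,0,0],[.22,-.638,.2],[.5,0,0]]).round())
p=cv2.imread("pics/side1.png")[170:280,230:380];cv2.imwrite("pics/sidez.png",cv2.resize(p,None,fx=5,fy=5,interpolation=cv2.INTER_CUBIC))
p=cv2.imread("pics/scene1.png")[195:320,190:360];cv2.imwrite("pics/scenez.png",cv2.resize(p,None,fx=4.5,fy=4.5,interpolation=cv2.INTER_CUBIC))
E
```

```text
scene [[377. 161.]
 [148.  91.]
 [319. 250.]]
side [[501. 307.]
 [475. 118.]
 [331. 256.]]
```

View pics/sidez.png

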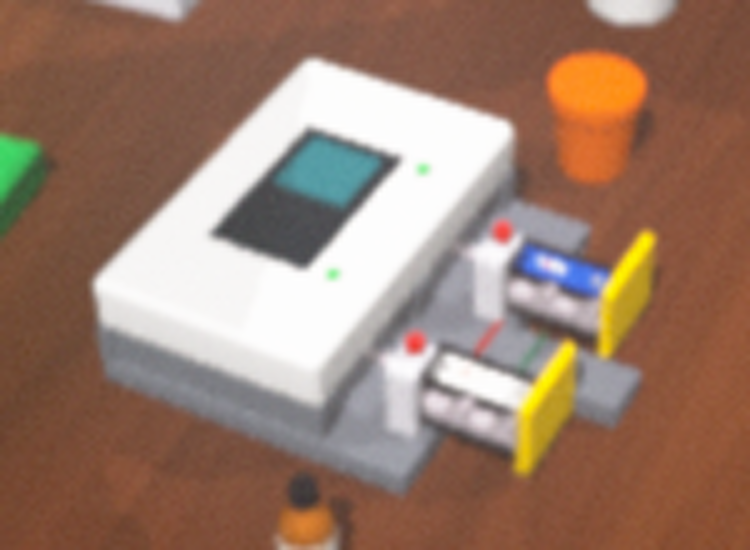

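View pics/scenez.png

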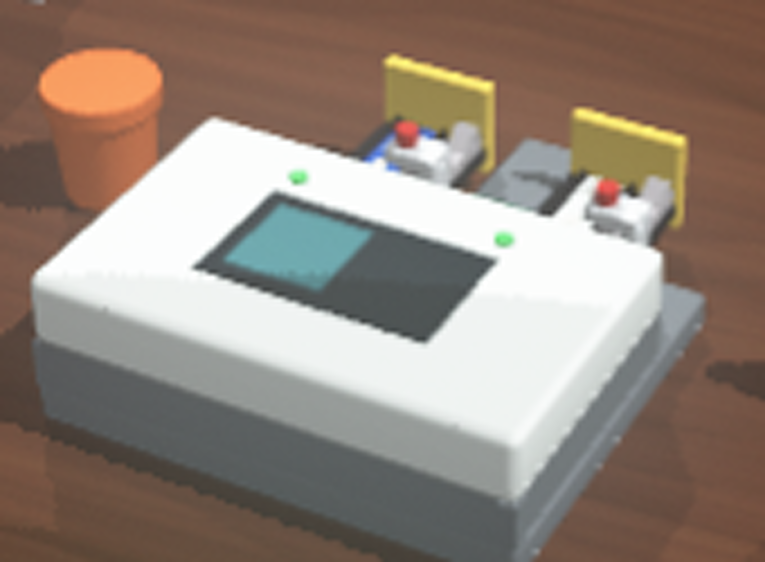

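```bash
cat > fit.py <<'E'
from h import *
from scipy.optimize import least_squares
S=lambda u,v:(230+u/5,170+v/5); C=lambda u,v:(190+u/4.5,195+v/4.5)
obs=[('side',(-62,77,77),S(415,343)),('side',(-62,-33,77),S(503,231)),
('scene',(-62,77,77),C(608,193)),('scene',(-62,-33,77),C(406,133)),
('scene',(-132,24,65),C(572,114)),('scene',(-132,86,65),C(686,141)),('scene',(-132,-86,65),C(385,60)),('scene',(-132,-24,65),C(495,83)),
('side',(-138,24,65),S(573,342)),('side',(-136,86,65),S(520,395)),('side',(-138,-86,65),S(652,235)),('side',(-136,-24,65),S(606,287))]
cis={n:imaging.camera_info(n) for n in('scene','side')}
def W(p,P):
    c,s=np.cos(p[2]),np.sin(p[2]);x,y,z=np.array(P)/1000
    return np.array([p[0]+c*x-s*y,p[1]+s*x+c*y,z])
f=lambda p:np.concatenate([proj(cis[n],W(p,P))[0]-q for n,P,q in obs])
for sel in (None,):
    o=least_squares(f,[.6,-.1,0]);p=o.x
    print(p[:2],np.degrees(p[2]));print(f(p).reshape(-1,2).round(1))
for n in cis:
    a=[ (o) for o in obs if o[0]==n]
    g=lambda p:np.concatenate([proj(cis[n],W(p,P))[0]-q for _,P,q in a]);o=least_squares(g,p);print(n,o.x[:2],np.degrees(o.x[2]))
for P in [(-140,55,40),(-100,55,40),(-140,-55,40)]: print(P,W(p,P), np.hypot(*W(p,P)[:2]))
E
python3 fit.py
```

```text
[ 0.60272573 -0.05400517] -5.192743496638199
[[-0.7  0.2]
 [-0.6  0.4]
 [-0.5 -1.5]
 [ 0.1 -1.3]
 [-0.4 -1. ]
 [-1.2 -0. ]
 [-0.2 -0.8]
 [-1.6  0.6]
 [-0.5  0.8]
 [-0.3  3.5]
 [-0.4  0.3]
 [-0.6  1.8]]
scene [ 0.60481962 -0.05177859] -5.281931971521775
side [ 0.6032329  -0.05946628] -5.235422447195564
(-140, 55, 40) [0.46827817 0.01344001 0.04      ] 0.4684709967663926
(-100, 55, 40) [0.508114   0.00981975 0.04      ] 0.5082088798461861
(-140, -55, 40) [ 0.45832246 -0.09610854  0.04      ] 0.4682908559937002
```

```bash
cat >> h.py <<'E'
from scipy.spatial.transform import Rotation as Ro
RD=np.array([.6027,-.0540]);YAW=-5.2
def W2(P):
    a=np.radians(YAW);c,s=np.cos(a),np.sin(a);x,y,z=np.array(P)/1000
    return np.array([RD[0]+c*x-s*y,RD[1]+s*x+c*y,z])
def Rinv(w):
    a=np.radians(YAW);c,s=np.cos(a),np.sin(a);x,y=w[0]-RD[0],w[1]-RD[1]
    return np.array([c*x+s*y,-s*x+c*y,w[2]])*1000
def goal(w,yaw=174.8):
    s=status.get_state();R0=Ro.from_euler('xyz',s['eef_rot'],degrees=True)
    R1=Ro.from_euler('xyz',[180,0,yaw],degrees=True)
    t=R0.inv().apply(np.array(w)-s['tcp_pos'])/.2
    rv=(R0.inv()*R1).as_rotvec(degrees=True)/90
    print('t',t.round(3),'rv',rv.round(3),'tcp',s['tcp_pos'].round(4),'reader mm',Rinv(s['tcp_pos']).round(1),'rpy',s['eef_rot'].round(2),'F',s['contact_force'].round(2),'time',s['time_s'],'w',s['gripper_width'])
E
python3 - <<'E'
from h import *
ci=imaging.camera_info('scene')
for n,u,v in [('bottle',137,230),('rackfar',140,190),('racknear',207,190),('cup',212,238)]: print(n,atz(ci,u,v,0))
print(W2((-175,55,40)));goal([.30,-.45,.28]);goal(W2((-175,55,200)))
E
```

```text
bottle [ 0.59483752 -0.44041286  0.        ]
rackfar [ 0.42925556 -0.5520071   0.        ]
racknear [ 0.3578237  -0.38310624  0.        ]
cup [ 0.55364294 -0.25447826  0.        ]
[0.43340502 0.01663434 0.04      ]
t [-0.68   0.756 -0.392] rv [ 0.001 -0.     0.27 ] tcp [ 0.221  -0.6373  0.2013] reader mm [-327.3 -615.5  201.3] rpy [ 1.7992e+02 -1.0000e-02 -1.6088e+02] F [-0.23  0.33  0.11] time 0.1 w 0.08769687902638515
t [-2.075  2.741  0.01 ] rv [ 0.001 -0.     0.27 ] tcp [ 0.221  -0.6373  0.2013] reader mm [-327.3 -615.5  201.3] rpy [ 1.7992e+02 -1.0000e-02 -1.6088e+02] F [-0.23  0.33  0.11] time 0.1 w 0.08769687902638515
```

Emit:
apply_moves:
  moves:
    - [-0.16, 0.22, 0, 0, 0, 0.06]
    - [-0.32, 0.44, 0, 0, 0, 0.12]
    - [-0.5, 0.66, 0, 0, 0, 0.18]
    - [-0.66, 0.88, 0, 0, 0, 0.24]
    - [-0.72, 0.95, 0, 0, 0, 0.27]
    - [-0.72, 0.95, 0, 0, 0, 0.27]
  hand: 1

```text
time_s: 0.85
tcp_pos: [0.2952, -0.4096, 0.2019]
eef_rot: [179.9, -0.0, 175.0]
contact_force: [0.5, -1.4, 0.1]
gripper_width: 0.0334
```

```bash
python3 -c "
from h import *
goal(W2((-175,55,200)))"
```

```text
t [-0.501  2.183  0.012] rv [ 0.001 -0.     0.002] tcp [ 0.2952 -0.4096  0.2019] reader mm [-274.  -382.   201.9] rpy [ 1.7993e+02 -1.0000e-02  1.7496e+02] F [ 0.54 -1.44  0.15] time 0.85 w 0.033393829446953543
```

Emit:
apply_moves:
  moves:
    - [-0.2, 0.2, 0, 0, 0, 0]
    - [-0.35, 0.45, 0, 0, 0, 0]
    - [-0.5, 0.7, 0, 0, 0, 0]
    - [-0.5, 0.98, 0, 0, 0, 0]
    - [-0.5, 1.0, 0, 0, 0, 0]

```text
time_s: 1.48
tcp_pos: [0.413, -0.2171, 0.202]
eef_rot: [179.9, -0.0, 175.2]
contact_force: [0.7, 0.1, 0.8]
gripper_width: 0.0007
```

Emit:
apply_moves:
  moves:
    - [0, 0.28, 0, 0, 0, 0]
    - [0, 0.56, 0, 0, 0, 0]
    - [0, 0.84, 0, 0, 0, 0]
    - [0, 1.0, 0, 0, 0, 0]
    - [0, 1.0, 0, 0, 0, 0]

```text
time_s: 2.1
tcp_pos: [0.4304, -0.0172, 0.2022]
eef_rot: [179.9, -0.0, 175.4]
contact_force: [-0.3, -0.6, -0.5]
gripper_width: 0.0006
```

```bash
python3 -c "
from h import *
goal(W2((-175,55,200)))
print(status.get_state()['joints'])
p,d=imaging.capture('wrist');cv2.imwrite('pics/w1.png',p)
p,d=imaging.capture('side');cv2.imwrite('pics/side2.png',p)
"
```

```text
t [-0.001  0.17   0.011] rv [ 0.001 -0.     0.006] tcp [ 0.4304 -0.0172  0.2022] reader mm [-175.    21.1  202.2] rpy [ 1.7993e+02 -2.0000e-02  1.7536e+02] F [-0.33 -0.6  -0.51] time 2.1 w 0.0005864694591513015
[ 2.40816058e+01 -3.32733874e+00 -2.81291900e+01 -8.32585413e-02
 -6.51832536e+01 -1.18684469e+02]
```

View pics/w1.png

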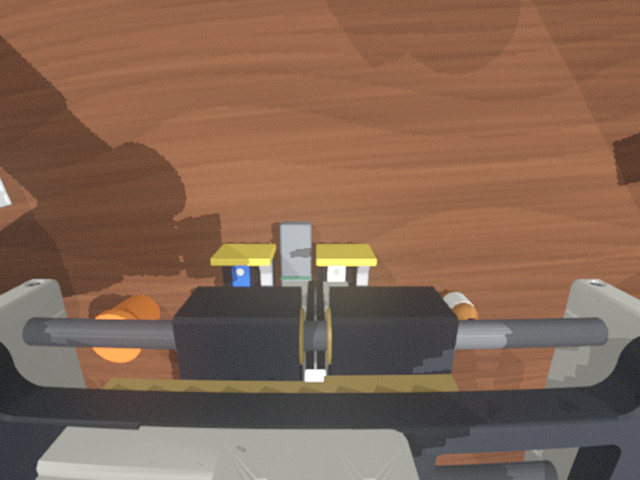

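View pics/side2.png

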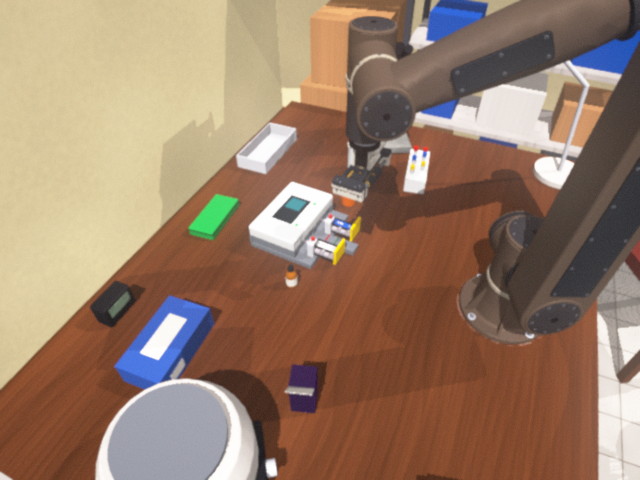

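```bash
python3 -c "
from h import *
ci=imaging.camera_info('wrist')
print(np.array(ci['T']).round(3))
for u,v in [(317,245),(375,245),(213,245),(275,245)]: 
  w=atz(ci,u,v,.065);print(w,Rinv(w))
print(proj(ci,[W2((-175,21,202)),W2((-140,55,40)),W2((-100,0,20))]))
p=cv2.imread('pics/w1.png')[210:300,200:390];cv2.imwrite('pics/w1z.png',cv2.resize(p,None,fx=4.2,fy=4.2,interpolation=cv2.INTER_CUBIC))
"
```

```text
[[ 0.082 -0.954 -0.288  0.352]
 [ 0.997  0.079  0.022 -0.011]
 [ 0.002 -0.289  0.957  0.385]
 [ 0.     0.     0.     1.   ]]
[ 0.45199011 -0.01696803  0.065     ] [-153.44593046   23.22033045   65.        ]
[0.45688496 0.04181983 0.065     ] [-153.89932548   82.20988024   65.        ]
[ 0.44322358 -0.12265778  0.065     ] [-152.59744435  -82.82897288   65.        ]
[ 0.44845969 -0.05946823  0.065     ] [-153.10991385  -19.42492243   65.        ]
[[315.38929597 278.99539061]
 [345.59572803 250.08092244]
 [296.78749852 276.33599961]]
```

View pics/w1z.png

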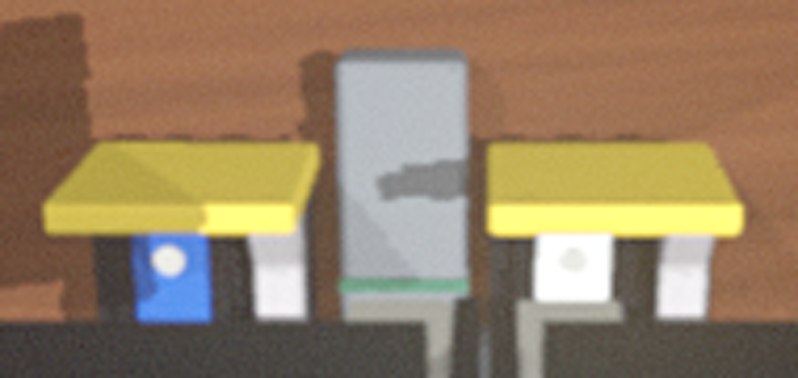

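```bash
python3 -c "
from h import *
ci=imaging.camera_info('wrist')
for u,v,z in [(316,258.8,65),(376.7,258.8,65),(210.7,258.8,65),(270.7,258.8,65),(281.5,277.9,20),(311.6,277.9,20)]: 
  w=atz(ci,u,v,z/1000);print(Rinv(w))
goal(W2((-170,54,120)))
"
```

```text
[-138.57310603   22.34300526   65.        ]
[-139.01897693   84.88513171   65.        ]
[-137.62327375  -86.46026064   65.        ]
[-138.19351664  -24.25714353   65.        ]
[-97.82338455 -18.28680871  20.        ]
[-98.12476816  17.67321367  20.        ]
t [-0.028  0.171  0.41 ] rv [ 0.001 -0.001  0.005] tcp [ 0.4299 -0.0186  0.202 ] reader mm [-175.3   19.6  202. ] rpy [ 1.7994e+02 -5.0000e-02  1.7524e+02] F [-0.91 -0.25  0.84] time 2.2 w -0.00012403137077933142
```

Emit:
apply_moves:
  moves:
    - [0.02, 0.17, 0.2, 0, 0, 0.005]
    - [0.02, 0.17, 0.48, 0, 0, 0.005]
    - [0.02, 0.17, 0.7, 0, 0, 0.005]
    - [0.02, 0.17, 0.82, 0, 0, 0.005]
    - [0.02, 0.17, 0.82, 0, 0, 0.005]
    - [0.02, 0.17, 0.82, 0, 0, 0.005]

```text
time_s: 2.95
tcp_pos: [0.4294, 0.0152, 0.0389]
eef_rot: [179.9, -0.0, 174.7]
contact_force: [0.6, -0.1, -0.3]
gripper_width: 0.0005
```

```bash
python3 -c "
from h import *
goal(W2((-148,54,37)))
p,d=imaging.capture('wrist');cv2.imwrite('pics/w2.png',p)
"
```

```text
t [-0.154  0.004  0.01 ] rv [ 0.001 -0.    -0.001] tcp [0.4294 0.0152 0.0389] reader mm [-178.9   53.2   38.9] rpy [ 1.7994e+02 -1.0000e-02  1.7473e+02] F [ 0.56 -0.15 -0.29] time 2.95 w 0.0005097368495498835
```

View pics/w2.png

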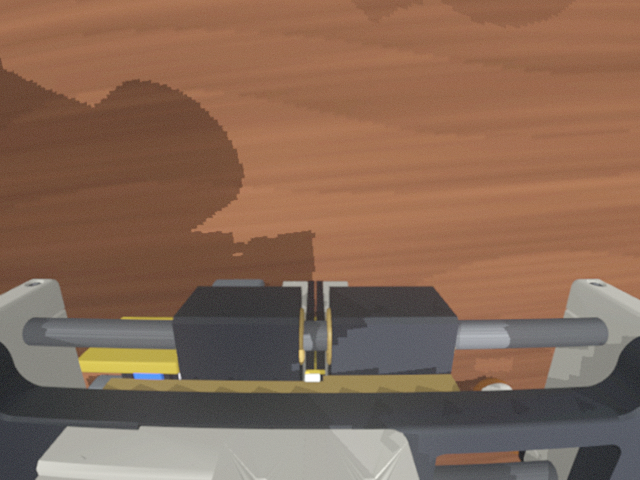

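Emit:
apply_moves:
  moves:
    - [-0.06, 0, 0, 0, 0, 0]
    - [-0.11, 0, 0, 0, 0, 0]
    - [-0.13, 0, 0, 0, 0, 0]
    - [-0.13, 0, 0, 0, 0, 0]

```text
time_s: 3.5
tcp_pos: [0.4557, 0.0131, 0.0391]
eef_rot: [179.9, 0.0, 174.7]
contact_force: [-0.7, 0.6, -0.1]
gripper_width: 0.0003
```

Emit:
apply_moves:
  moves:
    - [-0.01, 0, 0, 0, 0, 0]
    - [-0.015, 0, 0, 0, 0, 0]
    - [-0.015, 0, 0, 0, 0, 0]

```text
time_s: 3.88
tcp_pos: [0.4587, 0.0129, 0.0391]
eef_rot: [179.9, 0.0, 174.7]
contact_force: [0.5, -0.1, 0.2]
gripper_width: 0.0005
```

Emit:
apply_moves:
  moves:
    - [-0.01, 0, 0, 0, 0, 0]
    - [-0.015, 0, 0, 0, 0, 0]
    - [-0.015, 0, 0, 0, 0, 0]

```text
time_s: 4.25
tcp_pos: [0.4614, 0.0125, 0.039]
eef_rot: [179.9, -0.0, 174.7]
contact_force: [-2.5, 0.5, 1.7]
gripper_width: 0.0003
```

```bash
python3 -c "
from h import *
goal(W2((-148,54,37)))
"
```

```text
t [0.006 0.003 0.01 ] rv [ 0.001 -0.    -0.001] tcp [0.4614 0.0125 0.039 ] reader mm [-146.7   53.4   39. ] rpy [179.92  -0.   174.72] F [-2.46  0.53  1.7 ] time 4.25 w 0.0002664961313981323
```

Emit:
apply_moves:
  moves:
    - [-0.02, 0, 0, 0, 0, 0]
    - [-0.04, 0, 0, 0, 0, 0]
    - [-0.06, 0, 0, 0, 0, 0]
    - [-0.08, 0, 0, 0, 0, 0]
    - [-0.1, 0, 0, 0, 0, 0]
    - [-0.1, 0, 0, 0, 0, 0]

```text
time_s: 5.0
tcp_pos: [0.4818, 0.0107, 0.039]
eef_rot: [179.9, 0.0, 174.7]
contact_force: [-3.1, 2.5, 2.0]
gripper_width: 0.0004
```

```bash
python3 -c "
from h import *
goal(W2((-98,54,37)))
p,d=imaging.capture('side');cv2.imwrite('pics/s3.png',cv2.resize(p[150:290,230:400],None,fx=4,fy=4))
p,d=imaging.capture('wrist');cv2.imwrite('pics/w3.png',p)
"
```

```text
t [-0.141  0.003  0.01 ] rv [ 0.001  0.    -0.001] tcp [0.4818 0.0107 0.039 ] reader mm [-126.3   53.5   39. ] rpy [1.7991e+02 1.0000e-02 1.7471e+02] F [-3.07  2.52  1.95] time 5.0 w 0.00036674213736715886
```

View pics/s3.png

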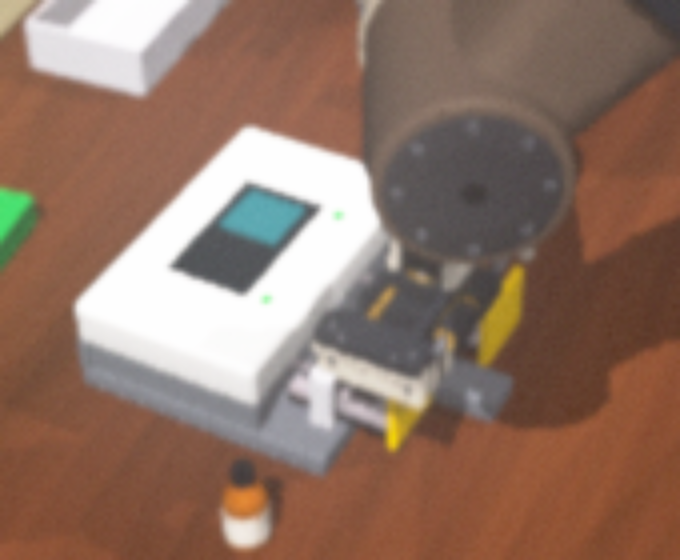

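The left plate (near (405,425) in the crop) is moving with the fingers, and the right plate at (505,315) stays out. The 3 N force agrees with about 21 mm of push.

Emit:
apply_moves:
  moves:
    - [-0.02, 0, 0, 0, 0, 0]
    - [-0.04, 0, 0, 0, 0, 0]
    - [-0.06, 0, 0, 0, 0, 0]
    - [-0.08, 0, 0, 0, 0, 0]
    - [-0.1, 0, 0, 0, 0, 0]
    - [-0.12, 0, 0, 0, 0, 0]
    - [-0.135, 0, 0, 0, 0, 0]
    - [-0.15, 0, 0, 0, 0, 0]
    - [-0.15, 0, 0, 0, 0, 0]

```text
time_s: 6.22
tcp_pos: [0.511, 0.0081, 0.0389]
eef_rot: [179.9, -0.0, 174.7]
contact_force: [-4.0, 3.3, 2.2]
gripper_width: 0.0007
```

```bash
python3 -c "
from h import *
goal(W2((-98,54,37)))
p,d=imaging.capture('side');cv2.imwrite('pics/s4.png',cv2.resize(p[190:290,260:380],None,fx=6,fy=6,interpolation=cv2.INTER_CUBIC))
"
```

```text
t [0.005 0.002 0.009] rv [ 0.001 -0.    -0.001] tcp [0.511  0.0081 0.0389] reader mm [-96.9  53.5  38.9] rpy [ 1.7991e+02 -3.0000e-02  1.7471e+02] F [-3.98  3.34  2.23] time 6.225 w 0.0006636901278925078
```

View pics/s4.png

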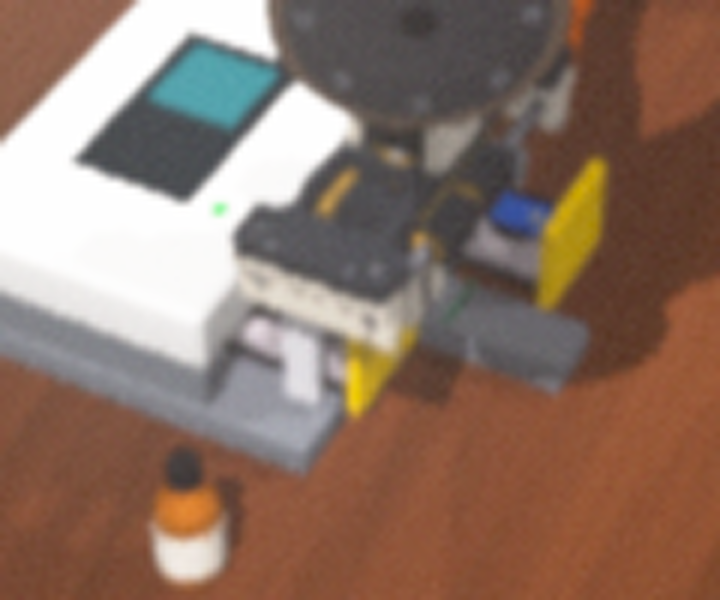

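Emit:
apply_moves:
  moves:
    - [0.03, 0, 0, 0, 0, 0]
    - [0.08, 0, 0, 0, 0, 0]
    - [0.16, 0, 0, 0, 0, 0]
    - [0.28, 0, 0, 0, 0, 0]
    - [0.4, 0, 0, 0, 0, 0]
    - [0.4, 0, 0, 0, 0, 0]

```text
time_s: 7.02
tcp_pos: [0.4294, 0.0152, 0.0392]
eef_rot: [179.9, -0.0, 174.8]
contact_force: [-0.2, -0.2, -1.3]
gripper_width: 0.0007
```

Emit:
apply_moves:
  moves:
    - [0, 0, -0.2, 0, 0, 0]
    - [0, 0, -0.5, 0, 0, 0]
    - [0, 0, -0.8, 0, 0, 0]
    - [0, 0, -0.8, 0, 0, 0]

```text
time_s: 7.52
tcp_pos: [0.4326, 0.0159, 0.2043]
eef_rot: [179.6, 0.5, 174.8]
contact_force: [0.2, 0.7, 0.1]
gripper_width: 0.0003
```

```bash
python3 -c "
from h import *
goal(W2((-98,54,37)))
ci=imaging.camera_info('wrist');p,d=imaging.capture('wrist');cv2.imwrite('pics/w5.png',p)
np.save('ci5.npy',ci,allow_pickle=True)
p,d=imaging.capture('side');cv2.imwrite('pics/s5.png',cv2.resize(p[190:290,260:380],None,fx=6,fy=6,interpolation=cv2.INTER_CUBIC))
p,d=imaging.capture('scene');cv2.imwrite('pics/c5.png',cv2.resize(p[195:320,190:360],None,fx=4.5,fy=4.5,interpolation=cv2.INTER_CUBIC))
"
```

```text
t [-0.381 -0.006  0.84 ] rv [0.004 0.006 0.   ] tcp [0.4326 0.0159 0.2043] reader mm [-175.7   54.2  204.3] rpy [179.64   0.53 174.8 ] F [0.15 0.66 0.05] time 7.525 w 0.00033853621842802503
```

View pics/w5.png

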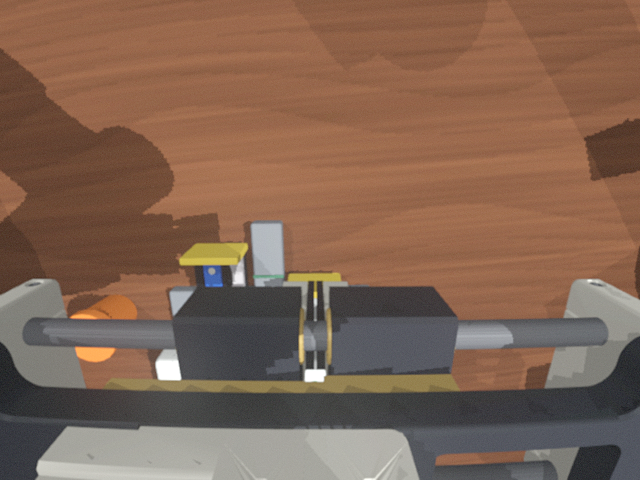

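View pics/s5.png

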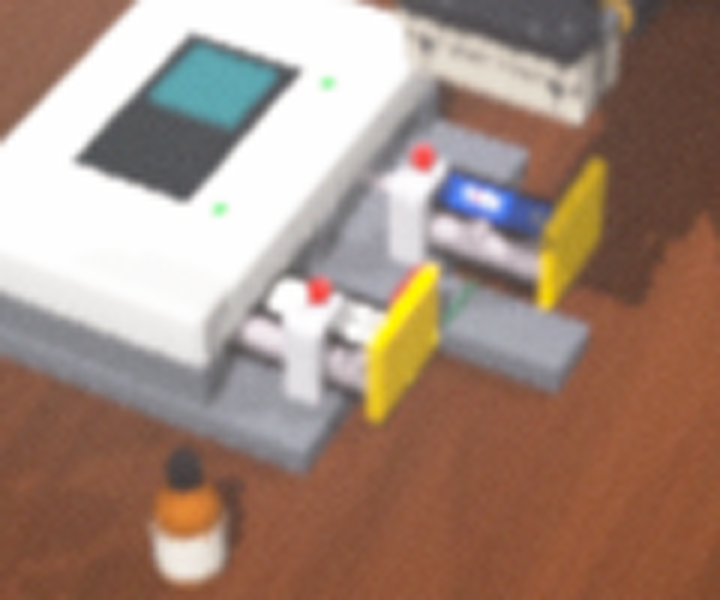

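View pics/c5.png

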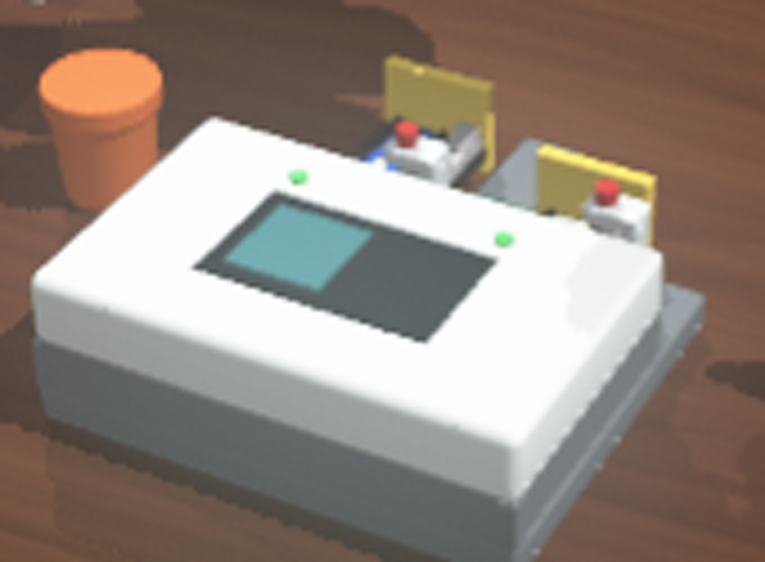

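```bash
python3 -c "
from h import *
cs=imaging.camera_info('scene');cd=imaging.camera_info('side')
C=lambda u,v:(190+u/4.5,195+v/4.5);S=lambda u,v:(260+u/6,190+v/6)
for a in [(538,150),(655,178)]: print('scene',Rinv(atz(cs,*C(*a),.065))+[-8,0,0])
for a in [(437,270),(372,350)]: print('side',Rinv(atz(cd,*S(*a),.065)))
for a in [(603,163),(543,235)]: print('side right',Rinv(atz(cd,*S(*a),.065)))
ci=np.load('ci5.npy',allow_pickle=True).item()
for a in [(288,281),(341,281)]: print('wrist',Rinv(atz(ci,*a,.065)))
"
python3 -c "
import cv2
p=cv2.imread('pics/w5.png')[230:300,170:360];cv2.imwrite('pics/w5z.png',cv2.resize(p,None,fx=4,fy=4,interpolation=cv2.INTER_CUBIC))"
```

```text
scene [-98.74076683  26.11187329  65.        ]
scene [-103.78734274   88.24889465   65.        ]
side [-100.95021942   23.57510091   65.        ]
side [-99.11125304  87.16791475  65.        ]
side right [-139.13438215  -87.23073939   65.        ]
side right [-135.6395282   -23.76073731   65.        ]
wrist [-111.58680561   27.7689777    65.        ]
wrist [-111.45498087   83.95583004   65.        ]
```

View pics/w5z.png

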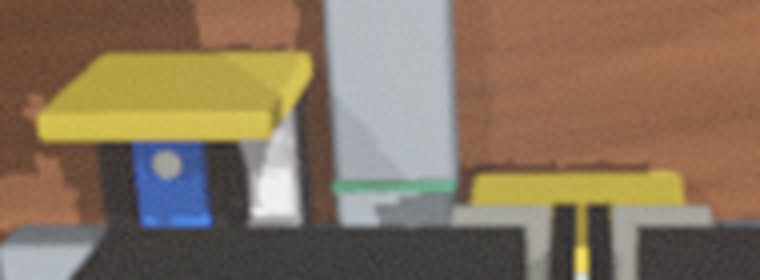

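```bash
python3 -c "
from h import *
ci=np.load('ci5.npy',allow_pickle=True).item()
print(Rinv(atz(ci,315,230+172/4,.012)),Rinv(atz(ci,270,230+186/4,.020)))
print(r.close_job())"
```

```text
[-98.39682927  56.76143479  12.        ] [-97.28740053   2.59117765  20.        ]
the job is handed in; nothing more can be done
None
```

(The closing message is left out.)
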